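Seat the relay and hold the recessed reset

TASK

The plug-in relay on the controller has worked loose: push it straight down until it is fully home. Then take the screwdriver out of its stand, put its blade down through the round reset hole in the controller's top and press the recessed button all the way down. Finish like that, still gripping the screwdriver and holding the button down; do not press the button before the relay is home, and leave everything else on the worktop where it is.

Things in the scene. Friction and masses are not known exactly. Their poses are not given: they have to be found in the camera images.
- controller: Fixed aluminium enclosure with black end caps, 110 (x) x 172 (y) x 52 mm high, yaw varies. Origin at the centre of its underside, on the worktop; z up. Its flat top panel is 48 mm up. On the panel: the relay, centred at (0, 30) mm; the reset hole at (-12, -42) mm; a grey terminal strip 16 x 50 mm, 60 mm high, at (44, -45) mm.
- relay (a joint): How far the relay is pushed into its socket, m: 0 = fully out, 0.008 = fully home, where it meets a hard stop. It starts between 0 and 0.003, moves straight down only, takes about 6 N to push (plain friction, no spring) and stays where it is left.
- relay_top (a point): Centre of the flat top of the relay, a grey block 46 x 46 mm, 26 mm high, with a 54 mm square foot. At joint value 0 its top is 88 mm above the worktop, fully home 80 mm; the gap between its foot and the black 6 mm high socket frame (68 x 64 mm) then closes. Axes as the controller's.
- reset_hole (a point): Centre of the mouth of the reset hole, a vertical round well 14 mm in diameter in the panel, 48 mm above the worktop, with a dark rim 21 mm in diameter and 1.2 mm high. The button, 12 mm across, fills the bottom of the well: its top is 22 mm below the panel when up, 28 mm when fully down. Fingers do not fit.
- reset_button (a joint): How far the reset button is pressed, m: 0 = up, 0.006 = fully down (hard stop). A spring returns it: about 2 N to start it, 5 N when fully down.
- stand: Fixed stand: a wooden block 50 x 90 mm, top 88 mm above the worktop, on a dark foot 84 x 110 x 10 mm. Origin at the centre of its underside, z up. Three vertical 8.5 mm holes in a row along its y, 29 mm apart; the screwdriver stands in the middle one, the others are empty.
- stand_hole (a point): Mouth of the stand's middle hole, centre of its top, 88 mm above the worktop; the hole goes 78 mm down.
- driver: Loose screwdriver, 160 mm long, about 75 g, standing blade down in the stand, with its handle resting on the stand's top. Its own -y axis points along the blade to the tip (down at the start), +y to the handle's end. Origin half way along its length, 12 mm beside its centre line (the centre line is at own z = 12 mm). Handle 85 mm long and about 24 mm thick, its end about 173 mm above the worktop at the start; blade 75 mm long and 6.2 mm in diameter.
- driver_tip (a point): The tip of the screwdriver's blade, on its centre line. Axes as the screwdriver's.
- driver_grip (a point): Point on the screwdriver's centre line inside the handle, 125 mm from the tip and 35 mm from the handle's end: a good place to grip. Axes as the screwdriver's.
- battery: Bystander: spare tool battery 65 x 100 x 48 mm lying on the worktop; origin under its centre.
- stamp: Bystander: hand stamp with a turned wooden knob, 22 x 30 x 62 mm, standing on the worktop; origin under its centre.
- small_bottle: Bystander: small capped bottle, 28 mm in diameter, 61 mm high, standing on the worktop; origin under its centre.
- oil_bottle: Bystander: small capped bottle, 32 mm in diameter, 77 mm high, standing on the worktop; origin under its centre.

How it is judged:
On the way, in this order (a step that is already met when the one before it is completed fails the run):
1. the relay is pushed fully home (value of joint relay above 0.0065 m), for 0.2 s.
2. the screwdriver's tip is down in the reset hole (horizontal distance between driver_tip and reset_hole below 0.008 m and z of driver_tip in the frame of controller below 0.04 m), for 0.1 s.
At the end, for the whole second after the job is handed in: The relay is within 1.5 mm of fully home; the reset button is within 1 mm of fully down, pressed by the screwdriver's tip inside the reset hole with more than 2 N, the screwdriver still gripped by the fingers and clear of the stand, throughout the last second (value of joint relay above 0.0065 m and value of joint reset_button above 0.005 m and horizontal distance between driver_tip and reset_hole below 0.008 m and z of driver_tip in the frame of controller below 0.026 m and contact force between driver and controller above 2 N and contact force between the fingers and driver above 2 N and contact force between driver and stand below 0.1 N); the arm keeps its last pose, push and grip.
It fails at once if the reset button is pressed before the relay is home (value of joint reset_button above 0.002 m and not (value of joint relay above 0.0065 m)).
It fails at once if a bystander is moved more than 20 mm (distance of any of battery, stamp, small_bottle, oil_bottle from where it was at the start of the episode above 0.02 m).
It also fails if it takes over 50 s, if anything falls off the work surface, if the arm or the gripper's body presses on something with over 40 N, if the wrist force passes 120 N, or if a joint passes its speed limit or range.

ROBOT

A 7-joint arm with a two-finger parallel gripper is mounted at the origin on a cart in front of the work surface, level with it; the furniture and walls round the work are solid. World frame = base frame: x ahead of the robot, y to its left, z up, the work surface at z = 0. Lengths are in m, angles in rad, forces in N, time in s.
With the tool pointing down it reaches from about 0.4 to 0.875 m from the base axis. Payload 19.3 kg.
Tool frame: the origin (TCP) lies between the finger pads; the fingertips stand 17 mm ahead of it and the grasp point (between the pads) lies 2 mm behind it (bot.tips_ahead is the z of the fingertips in the tool frame, in m); z points along the fingers, y is the direction in which the jaws open and shut (so a half turn about z gives the same grasp; the last joint's range is limited). The gripper opens to 85 mm and grips with 20 to 120 N. Pads are 22 mm wide; open, the fingers measure 114 mm over their backs; the gripper's body (76 mm by 85 mm) begins 54 mm behind the grasp point. The pads swing forward as they close: fully open they stand 13 mm farther back than shut.
Start: joints at [1.037, 0.521, -0.036, 1.599, 0.021, 1.021, -0.113], TCP at [0.28, -0.559, 0.248] pointing down, gripper open.
Joint ranges: [-2.91, 2.91], [-0.3, 2.13], [-1.5, 1.42], [0.17, 2.43], [-1.26, 4.41], [0.16, 1.93], [-2.52, 2.52]. Speed limits (rad/s): [1.89, 1.89, 2.39, 2.39, 3.01, 3.01, 3.01].

INTERFACE

Orientations are given as [roll, pitch, yaw] about the fixed x, y, z axes, in that order (R = Rz(yaw) Ry(pitch) Rx(roll)).
In Python, from workcell import telemetry, cams, job, bot gives the robot as it stands.
- The arm moves only by the tool arm_command, never from a script. Its argument "deltas" is a list of rows, each a list of 7 numbers: the opening, from -1 (shut) to 1 (fully open), so that 0 is half open, then the shift along the tool's x, y, z normalised to -1 to 1, where 1 is 150 mm, then the turn, a rotation vector about the tool's x, y, z normalised to -1 to 1, where 1 is 45 degrees. In form: [[hand, tx, ty, tz, rx, ry, rz], ...]. A call has 1 to 8 rows; each row is the pose to reach, as a shift and turn from the pose commanded when the call began, along the tool's axes at that moment; what a row does not reach only later rows make up. A row lasts 1/8 s, in which the tool goes at most 62.5 mm and 10.7 degrees, less where a joint would pass 70% of its speed; a pose out of reach is approached as far as the arm can. A call with a number of a shift or a turn outside -1 to 1 is refused whole. A call with a gripper value outside its range is refused whole. The fingers move at their own pace and stop on an object; "newtons" is the grip in N (left out, the last holds). Time passes only in rows, so rows that repeat a pose let the fingers close. It gives the time, the measured TCP pose, the force and the opening at its end, in the units of the state.
- telemetry.observe(): the state, without advancing time (a new reading comes with each control period).
- cams.grab_frame(name): name is "scene" or "side" or "wrist"; returns the picture (400x640x3 uint8, blue, green, red); there is no depth.
- cams.get_calibration(name): a dict with "fx", "fy", "cx", "cy" (pixels), "R" (3x3) and "t" (3): a world point X has camera coordinates R X + t. Camera axes: x right, y down, z forward; pixel columns grow to the right and rows downward; lengths in m; the calibration is good to about 2 mm. A picture is of the moment at which its call begins: read the wrist's pose just before it. get_calibration takes no time and is no camera call; for the wrist camera it gives the pose at the moment of the call.
- job.job_done(): hands the job in, once; it reports no verdict.
The state is a dict: "clock": time; "qpos": joint angles; "qd": joint speeds; "joint_efforts": joint torques, N m; "position": TCP position; "tool_rot": TCP orientation; "force": force on the tool from outside, world axes, zero at the start; "moment": the same for the moment, N m; "grip_width": finger opening in m.
Only numpy, scipy, OpenCV 4.12 (cv2) and the standard library are available. Lean on these libraries where they do the work, as an engineer would, in place of code of your own. Each camera call takes 0.05 s, during which the arm holds its last target.

## Working session

There is one attempt and no reset: what is moved stays moved. The work goes in short steps, Python scripts to look and compute and a tool call to move; the robot and the scene stay as the last step left them, time stands still between calls to the robot, and variables do not carry over. Pictures are saved under pics/ and viewed, and the job is handed in when it is done.

Besides the shell and the picture viewer there is one more tool, called after ">>>" as a command line: name --pt "numbers of a row" for each row, then --argument value for the rest. arm_command: Moves the arm, as the interface text tells. Its arguments: {"type":"object","properties":{"deltas":{"type":"array","items":{"type":"array","items":{"type":"number"}}},"newtons":{"type":"number"}},"required":["deltas"]}

```bash
ls; mkdir -p pics; python3 - <<'E'
from workcell import telemetry, cams, job, bot
import cv2
print(telemetry.observe())
for n in ["scene","side","wrist"]:
    c=cams.get_calibration(n); print(n,c)
    cv2.imwrite(f"pics/{n}0.png",cams.grab_frame(n))
print(bot.tips_ahead)
E
```

```text
pics
{'clock': 0.0, 'qpos': array([ 1.03682185,  0.52202113, -0.03630182,  1.60000226,  0.02122115,
        1.0210738 , -0.11278844]), 'qd': array([-2.13586956e-04,  6.11358811e-05, -1.92068606e-03, -4.34051733e-04,
       -1.59812262e-03, -1.41382095e-03, -3.52666342e-04]), 'joint_efforts': array([ 2.21189475e-04, -9.27112198e+01,  1.97995685e+00, -3.69931626e+01,
        1.78885827e-02,  8.10593076e-03, -8.05848367e-05]), 'position': array([ 0.27939162, -0.55872931,  0.24772363]), 'tool_rot': array([-3.14047880e+00,  1.09593142e-04,  4.63764898e-01]), 'force': array([ 1.1308797 ,  0.58050308, -0.30057931]), 'moment': array([0.01179544, 0.03207479, 0.04024607]), 'grip_width': 0.08519837040598485}
scene {'fx': 398.3010146765293, 'fy': 398.3010146765293, 'cx': 327.3696384861414, 'cy': 203.64822050879835, 'R': array([[-0.85395525, -0.52033034,  0.00409552],
       [-0.38966945,  0.63426161, -0.66773493],
       [ 0.34484511, -0.57181164, -0.74438787]]), 't': array([0.55599818, 0.07660103, 1.18572134])}
side {'fx': 422.03681254806924, 'fy': 422.03681254806924, 'cx': 316.305367463286, 'cy': 194.22730164579767, 'R': array([[ 0.98589266, -0.16626134, -0.0193087 ],
       [-0.1157266 , -0.59375744, -0.7962785 ],
       [ 0.12092565,  0.78727966, -0.60462196]]), 't': array([-0.44492975,  0.29529488,  0.68591465])}
wrist {'fx': 318.52892485739943, 'fy': 318.52892485739943, 'cx': 323.42398672949815, 'cy': 198.05612149037003, 'R': array([[ 4.46181385e-01, -8.94942381e-01, -5.52823770e-04],
       [-8.55289694e-01, -4.26593864e-01,  2.94104087e-01],
       [-2.63442043e-01, -1.30750944e-01, -9.55773237e-01]]), 't': array([-0.62445429, -0.03676723,  0.37906807])}
0.017
```

View pics/scene0.png

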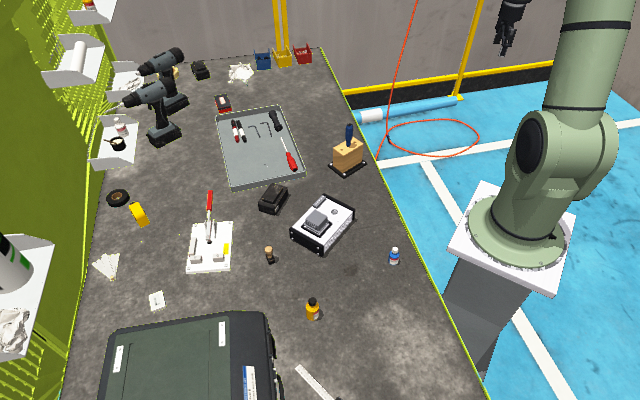

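View pics/side0.png

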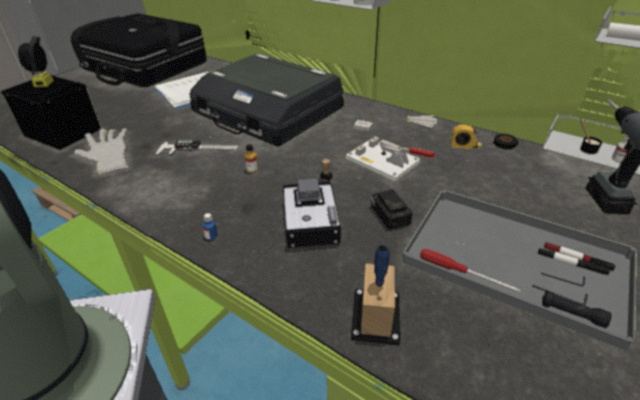

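View pics/wrist0.png

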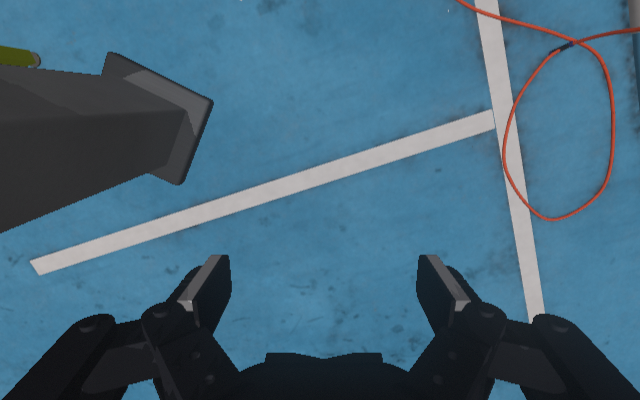

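The scene view shows the controller around (322,225), the stand and driver at (348,150), and the bystanders nearby. I'll enlarge both fixed views.

```bash
python3 - <<'E'
import cv2
a=cv2.imread('pics/scene0.png')[110:270,240:400]; cv2.imwrite('pics/s1.png',cv2.resize(a[70:160,30:130],None,fx=6,fy=6,interpolation=cv2.INTER_CUBIC))
cv2.imwrite('pics/s2.png',cv2.resize(a[0:80,70:140],None,fx=7,fy=7,interpolation=cv2.INTER_CUBIC))
b=cv2.imread('pics/side0.png')
cv2.imwrite('pics/d1.png',cv2.resize(b[170:260,260:360],None,fx=6,fy=6,interpolation=cv2.INTER_CUBIC))
cv2.imwrite('pics/d2.png',cv2.resize(b[235:350,335:425],None,fx=5,fy=5,interpolation=cv2.INTER_CUBIC))
E
```

```text
(no output)
```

View pics/s1.png

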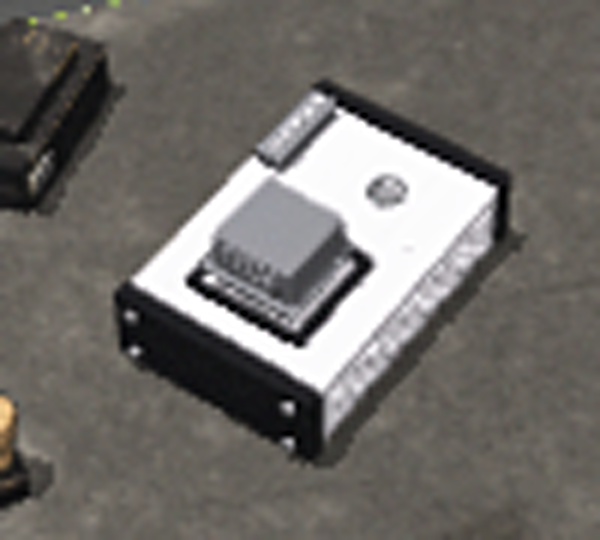

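View pics/s2.png

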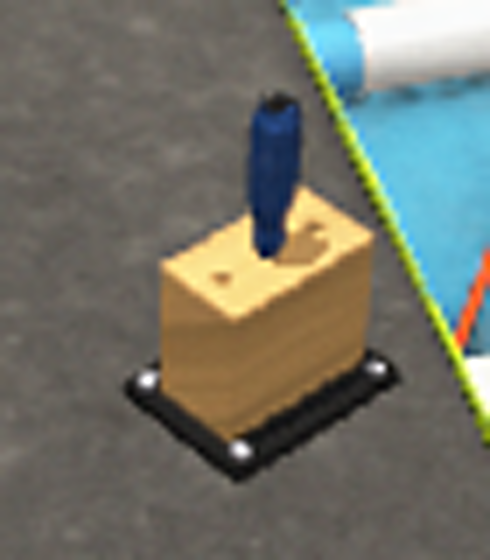

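View pics/d1.png

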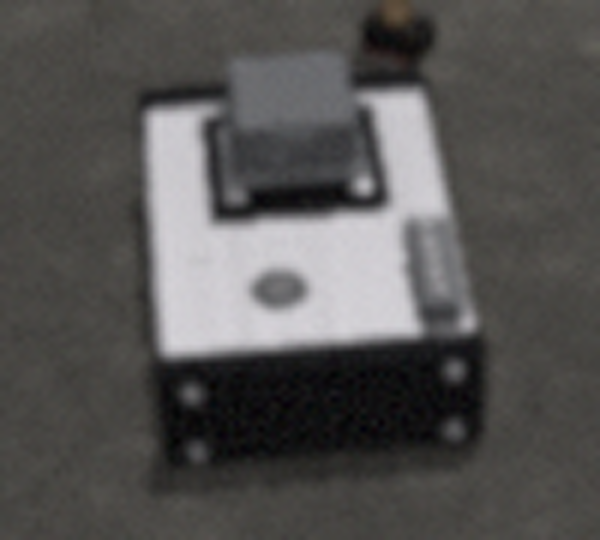

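View pics/d2.png

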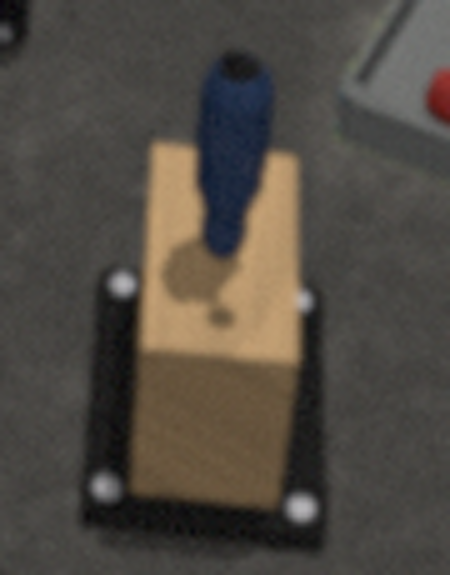

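```bash
cat > h.py <<'E'
import numpy as np
from workcell import telemetry,cams,bot
from scipy.optimize import least_squares
def proj(c,X):
    p=np.asarray(c["R"])@np.asarray(X)+c["t"]; return np.array([c["fx"]*p[0]/p[2]+c["cx"],c["fy"]*p[1]/p[2]+c["cy"]])
def unz(c,uv,z):
    d=np.array([(uv[0]-c["cx"])/c["fx"],(uv[1]-c["cy"])/c["fy"],1.]); R=np.asarray(c["R"])
    o=-R.T@c["t"]; d=R.T@d; return o+d*(z-o[2])/d[2]
def fit(obs,x0):
    def W(p,P):
        c,s=np.cos(p[2]),np.sin(p[2]); return np.array([p[0]+c*P[0]-s*P[1],p[1]+s*P[0]+c*P[1],P[2]])
    f=lambda p:np.concatenate([proj(c,W(p,np.array(P)/1e3))-uv for c,P,uv in obs])
    r=least_squares(f,x0,loss='soft_l1'); return r.x,f(r.x).reshape(-1,2),lambda P:W(r.x,np.array(P)/1e3)
E
python3 - <<'E'
from h import *
np.set_printoptions(precision=4,suppress=True)
S=cams.get_calibration("scene");D=cams.get_calibration("side")
s1=lambda u,v:np.array([270+u/6-.42,180+v/6-.42]);d1=lambda u,v:np.array([260+u/6-.42,170+v/6-.42])
s2=lambda u,v:np.array([310+u/7-.43,110+v/7-.43]);d2=lambda u,v:np.array([335+u/5-.4,235+v/5-.4])
so=[(S,(55,86,52),s1(120,285)),(S,(-55,86,52),s1(322,395)),(S,(-55,-86,52),s1(510,178)),(S,(55,-86,52),s1(322,82)),(S,(-12,-42,49),s1(387,190)),(S,(-55,86,0),s1(318,460))]
do=[(D,(-12,-42,49),d1(279,289)),(D,(-55,-86,0),d1(170,465)),(D,(55,-86,0),d1(480,440)),(D,(-34,-2,48),d1(215,218)),(D,(34,-2,48),d1(385,205))]
for n,o in (("S",so),("D",do),("both",so+do)):
    x,r,W=fit(o,[.6,-.2,-1.57]);print(n,x,W((0,30,88)),W((-12,-42,48)));print(r.T)
ss=[(S,(25,45,88),s2(162,265)),(S,(-25,45,88),s2(238,320)),(S,(-25,-45,88),s2(375,237)),(S,(25,-45,88),s2(303,190)),(S,(0,29,88),s2(222,278)),(S,(0,-29,88),s2(315,228))]
ds=[(D,(25,45,88),d2(298,153)),(D,(25,-45,88),d2(300,360)),(D,(-25,-45,88),d2(140,350)),(D,(-25,45,88),d2(152,143)),(D,(0,-29,88),d2(222,317))]
for n,o in (("S",ss),("D",ds),("both",ss+ds)):
    x,r,W=fit(o,[.6,-.4,1.57]);print(n,x);print(r.T)
print(unz(S,s2(278,102),.173),unz(D,d2(240,66),.173))
for n,uv,h in(("batt",(270,192),.048),("stamp",(268,248),.06),("oil",(312,300),.077),("small",(394,249),.06)): print(n,unz(S,uv,h))
E
```

```text
S [ 0.4865  0.2945 -0.0341] [0.4876 0.3245 0.088 ] [0.4731 0.253  0.048 ]
[[ 0.1384 -0.9676  0.1481  0.4316  0.3031 -0.2005]
 [ 1.4533  0.7483 -2.7699 -1.6921 -0.7854  0.8238]]
D [ 0.4877  0.3009 -0.0616] [0.4895 0.3308 0.088 ] [0.4731 0.2597 0.048 ]
[[-0.181   0.6403 -0.4796 -0.7718  0.928 ]
 [-1.7633  1.027   0.7327 -0.1804 -0.4488]]
both [ 0.4857  0.2977 -0.0365] [0.4868 0.3277 0.088 ] [0.4722 0.2562 0.048 ]
[[-0.3013 -1.4184 -0.089   0.1923  0.0144 -0.6354 -0.3546  0.957  -0.1686
  -1.4031  0.3076]
 [ 2.2691  1.6919 -1.9174 -0.9469  0.0429  1.7551 -0.6751  2.5317  1.3217
   1.0347  0.2825]]
S [ 0.5615  0.0172 -0.3077]
[[ 0.0443 -0.4285  0.15   -0.0189  0.2808 -0.043 ]
 [ 0.2511  0.114   0.1311 -0.4233  0.1    -0.2389]]
D [ 0.5629  0.0145 -0.2966]
[[-0.53   -0.0651  0.491   0.2048 -0.1308]
 [ 0.4045  0.432  -0.47    0.0926 -0.356 ]]
both [ 0.5628  0.0149 -0.2972]
[[ 0.1004 -0.263   0.0836 -0.1798  0.3516 -0.1168 -0.6474 -0.2304  0.342
   0.1003 -0.2793]
 [-0.1766 -0.402  -0.4927 -0.9594 -0.3913 -0.7998  0.2498  0.2396 -0.675
  -0.0726 -0.5469]]
[0.5622 0.016  0.173 ] [0.5624 0.0145 0.173 ]
batt [0.6794 0.291  0.048 ]
stamp [0.5518 0.4681 0.06  ]
oil [0.3632 0.5431 0.077 ]
small [0.2633 0.295  0.06  ]
```

Stand, driver, controller and bystanders are located. Next I move over towards the controller with the fingers closing.

>>> arm_command --pt "-1 1 -0.5 0 0 0 -1" --pt "-1 1 -0.5 0 0 0 -1" --pt "-1 1 -0.5 0 0 0 -1" --pt "-1 1 -0.5 0 0 0 -1" --pt "-1 1 -0.5 0 0 0 -1" --newtons 40

```text
clock: 0.78
position: [0.3801, -0.4247, 0.2482]
tool_rot: [-3.141, -0.0, 1.25]
force: [-0.4, -0.2, 0.3]
grip_width: -0.0
```

>>> arm_command --pt "-1 1 -0.2 0 0 0 -0.41" --pt "-1 1 -0.2 0 0 0 -0.41" --pt "-1 1 -0.2 0 0 0 -0.41"

```text
clock: 1.15
position: [0.399, -0.2708, 0.2484]
tool_rot: [-3.142, -0.0, 1.571]
force: [0.2, -0.8, -0.3]
grip_width: -0.0001
```

>>> arm_command --pt "-1 1 0.1 0 0 0 0" --pt "-1 1 0.1 0 0 0 0" --pt "-1 1 0.1 0 0 0 0"

```text
clock: 1.52
position: [0.4141, -0.1207, 0.2485]
tool_rot: [3.141, -0.0, 1.569]
force: [-1.0, 0.1, 0.3]
grip_width: 0.0002
```

>>> arm_command --pt "-1 1 0.1 0 0 0 0" --pt "-1 1 0.1 0 0 0 0" --pt "-1 1 0.1 0 0 0 0"

```text
clock: 1.9
position: [0.4291, 0.0296, 0.2484]
tool_rot: [3.141, -0.001, 1.569]
force: [-0.4, -0.2, 0.9]
grip_width: 0.0001
```

>>> arm_command --pt "-1 1 0.39 0 0 0 0" --pt "-1 1 0.39 0 0 0 0" --pt "-1 1 0.39 0 0 0 0" --pt "-1 1 0.39 0 0 0 0"

```text
clock: 2.4
position: [0.4878, 0.1791, 0.2478]
tool_rot: [-3.141, -0.001, 1.57]
force: [-0.0, -0.6, -0.1]
grip_width: 0.0002
```

```bash
cat > w.py <<'E'
import sys,cv2,json
from h import *
c=cams.get_calibration("wrist");o=telemetry.observe();im=cams.grab_frame("wrist")
n=sys.argv[1];cv2.imwrite(f"pics/{n}.png",im);np.savez(f"{n}.npz",**c)
print(o["clock"],o["position"],o["tool_rot"],o["force"],o["grip_width"])
E
python3 w.py w1
```

```text
2.4 [0.4878122  0.17909358 0.24782616] [-3.1408044e+00 -1.1849877e-03  1.5698055e+00] [-0.00886155 -0.6138034  -0.08164389] 0.00018121029526135173
```

View pics/w1.png

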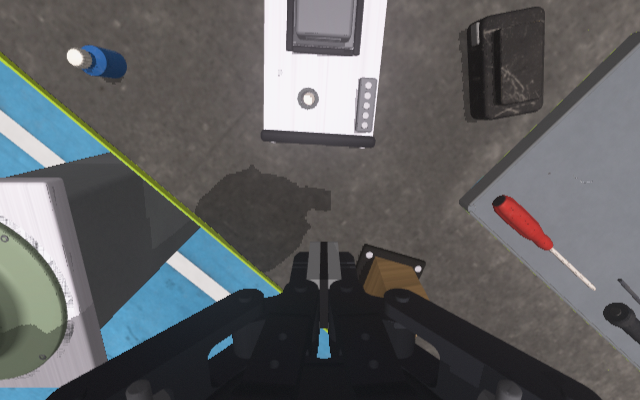

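The wrist view shows the hole at about (308,98), the cap's bottom edge at (263..375,140), and the relay cut off at the top. I'll zoom in.

```bash
python3 -c "
import cv2
a=cv2.imread('pics/w1.png')[0:150,255:390];cv2.imwrite('pics/w1z.png',cv2.resize(a,None,fx=4,fy=4,interpolation=cv2.INTER_CUBIC))"
```

```text
(no output)
```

View pics/w1z.png

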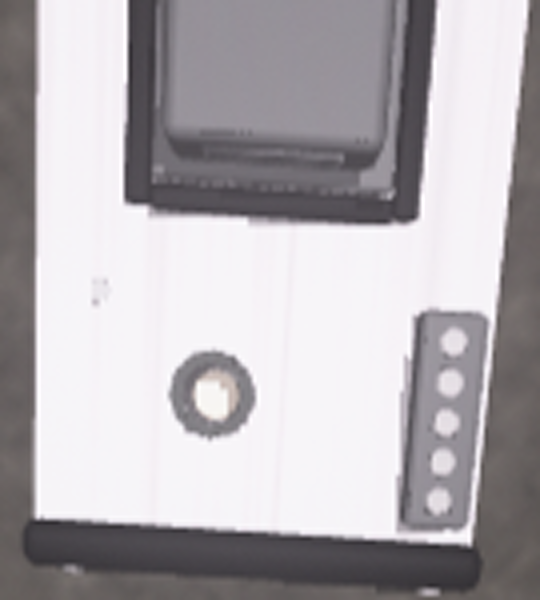

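```bash
python3 - <<'E'
from h import *
np.set_printoptions(precision=4,suppress=True)
C=dict(np.load("w1.npz")); q=lambda u,v:np.array([255+u/4-.375,v/4-.375])
o=[(C,(-12,-42,49),q(212,394)),(C,(-34,-2,50),q(126,202)),(C,(34,-2,50),q(417,220)),(C,(36,-20,60),q(420,312)),(C,(52,-20,60),q(489,316)),(C,(52,-70,60),q(466,527)),(C,(36,-70,60),q(400,522))]
x,r,W=fit(o,[.487,.295,-.05]);print(x,W((0,30,88)),W((-12,-42,48)));print(r.T)
print(unz(C,q(212,394),.049))
E
```

```text
[ 0.4875  0.2982 -0.0724] [0.4897 0.3281 0.088 ] [0.4725 0.2572 0.048 ]
[[-0.4661 -0.3125 -0.1535  0.4067  0.458   0.0197  0.0358]
 [-0.8903  0.2736  1.3486 -1.7012 -1.4005  0.9395  1.0095]]
[0.4729 0.2564 0.049 ]
```

>>> arm_command --pt "-1 0.99 0.01 0 0 0 0" --pt "-1 0.99 0.01 0 0 0 0" --pt "-1 0.99 0.01 0 0 0 0" --pt "-1 0.99 0.01 0.9 0 0 0" --pt "-1 0.99 0.01 0.9 0 0 0" --pt "-1 0.99 0.01 0.9 0 0 0" --pt "-1 0.99 0.01 0.9 0 0 0"

```text
clock: 3.32
position: [0.4896, 0.3252, 0.1145]
tool_rot: [3.141, -0.0, 1.569]
force: [0.1, 0.1, 0.2]
grip_width: -0.0001
```

```bash
python3 w.py w2; python3 -c "
from h import *;import cv2
im=cams.grab_frame('side');cv2.imwrite('pics/sd2.png',cv2.resize(im[130:280,230:380],None,fx=4,fy=4,interpolation=cv2.INTER_CUBIC))"
```

```text
3.325 [0.48956358 0.32515187 0.11449366] [ 3.14118938e+00 -4.69708026e-05  1.56931332e+00] [0.10557044 0.1178861  0.20468626] -7.783701114712255e-05
```

View pics/w2.png

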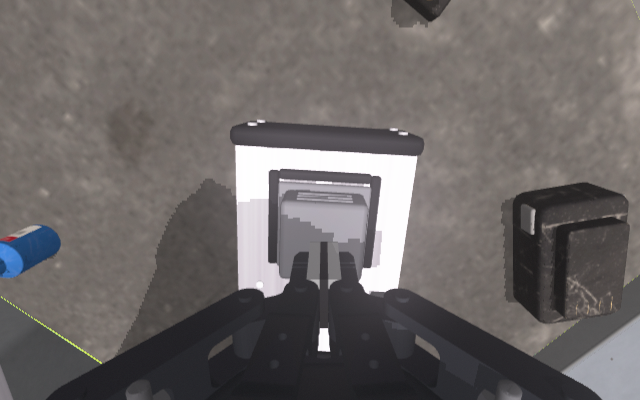

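View pics/sd2.png

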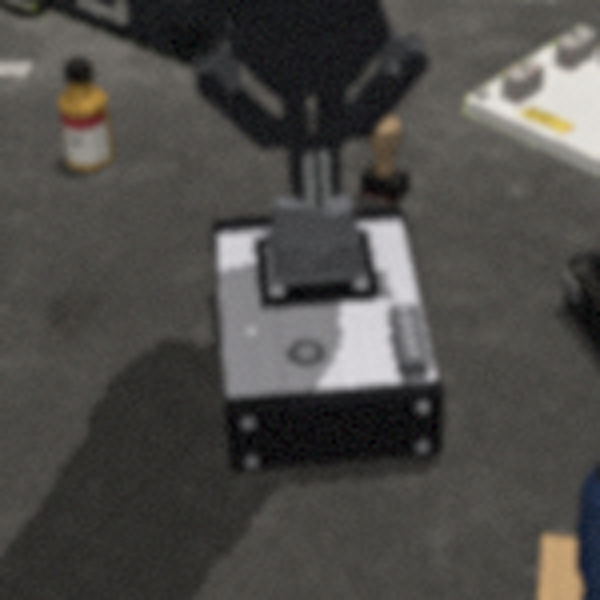

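Closed fingertips are centred over the relay. Pushing down in small steps.

>>> arm_command --pt "-1 0 0 0.02 0 0 0" --pt "-1 0 0 0.04 0 0 0" --pt "-1 0 0 0.06 0 0 0" --pt "-1 0 0 0.07 0 0 0" --pt "-1 0 0 0.08 0 0 0" --pt "-1 0 0 0.09 0 0 0"

```text
clock: 4.18
position: [0.4889, 0.3255, 0.0999]
tool_rot: [3.142, 0.0, 1.571]
force: [-1.9, -1.3, 5.1]
grip_width: -0.0001
```

>>> arm_command --pt "-1 0 0 0.01 0 0 0" --pt "-1 0 0 0.02 0 0 0" --pt "-1 0 0 0.025 0 0 0" --pt "-1 0 0 0.025 0 0 0"

```text
clock: 4.68
position: [0.489, 0.3256, 0.0969]
tool_rot: [3.141, 0.0, 1.571]
force: [-4.5, -3.5, 19.2]
grip_width: -0.0
```

>>> arm_command --pt "-1 0 0 0.007 0 0 0" --pt "-1 0 0 0.007 0 0 0"

```text
clock: 4.92
position: [0.4891, 0.3256, 0.0968]
tool_rot: [3.14, 0.0, 1.571]
force: [-9.1, -8.4, 36.5]
grip_width: 0.0004
```

The relay has hit its hard stop (tip height 79.8 mm, 36 N). Lifting and opening.

>>> arm_command --pt "-1 0 0 -1 0 0 0" --pt "-1 0 0 -1 0 0 0" --pt "1 -0.5 0.25 -1 0 0 0" --pt "1 -1 0.49 -1 0 0 0" --pt "1 -1 0.49 -1 0 0 0" --pt "1 -1 0.49 -1 0 0 0"

```text
clock: 5.68
position: [0.564, 0.1717, 0.2449]
tool_rot: [3.141, 0.001, 1.566]
force: [-0.5, -0.0, -0.6]
grip_width: 0.0725
```

>>> arm_command --pt "1 -1 0 0 0 0 0" --pt "1 -1 0 0 0 0 0" --pt "1 -1 0 0 0 0 0" --pt "1 -1 0 0 0 0 0"

```text
clock: 6.18
position: [0.5624, 0.0242, 0.2449]
tool_rot: [-3.141, 0.0, 1.569]
force: [0.3, 0.5, -0.0]
grip_width: 0.085
```

```bash
python3 w.py w3; python3 -c "
from h import *;import cv2
im=cams.grab_frame('side');cv2.imwrite('pics/sd3.png',cv2.resize(im[170:260,260:360],None,fx=6,fy=6,interpolation=cv2.INTER_CUBIC))"
```

```text
6.175 [0.56240896 0.02418304 0.24486825] [-3.14134884e+00  4.19517794e-04  1.56877610e+00] [ 0.31043138  0.45864421 -0.04500831] 0.08504324220424957
```

View pics/w3.png

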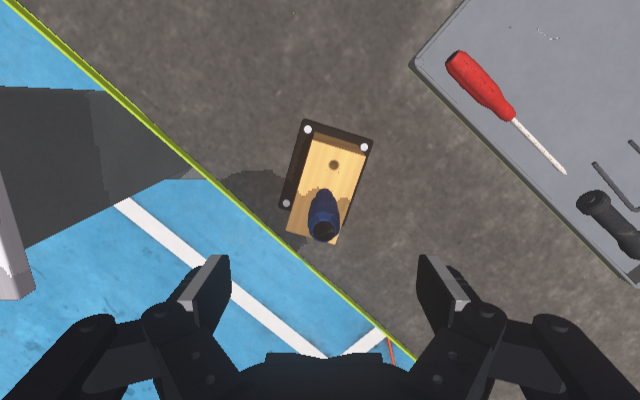

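View pics/sd3.png

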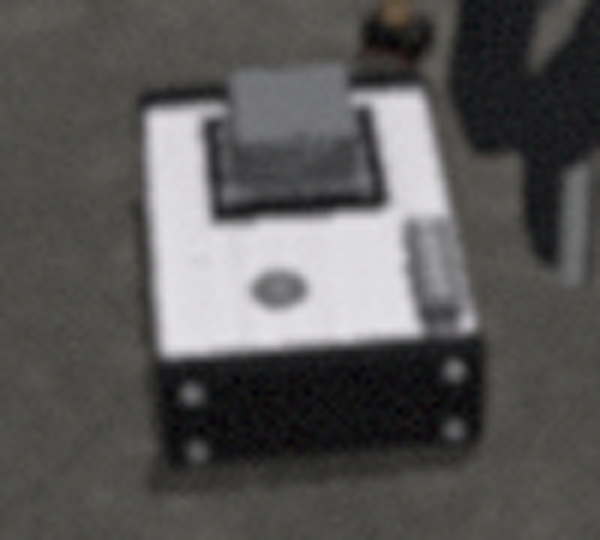

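The side view shows the relay seated with its gap closed. The wrist view has the driver handle's end at about (323,229).

```bash
python3 - <<'E'
from h import *
C=dict(np.load("w3.npz"))
print(unz(C,(323,229),.173), unz(C,(334,165),.088))
import cv2
a=cv2.imread('pics/w3.png')[110:260,260:400];cv2.imwrite('pics/w3z.png',cv2.resize(a,None,fx=4,fy=4,interpolation=cv2.INTER_CUBIC))
E
```

```text
[0.56241492 0.0172792  0.173     ] [0.57231967 0.04362771 0.088     ]
```

View pics/w3z.png

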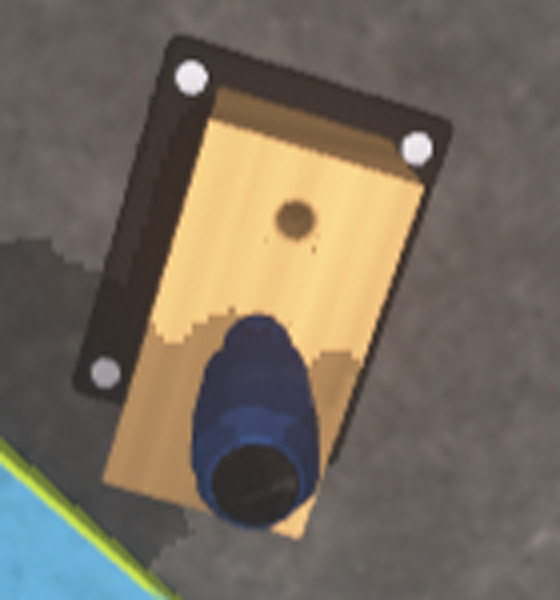

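>>> arm_command --pt "1 -0.055 0 0 0 0 0" --pt "1 -0.055 0 0.35 0 0 0" --pt "1 -0.055 0 0.6 0 0 0" --pt "1 -0.055 0 0.73 0 0 0" --pt "1 -0.055 0 0.73 0 0 0" --pt "1 -0.055 0 0.73 0 0 0" --newtons 60

```text
clock: 7.02
position: [0.5633, 0.0176, 0.1368]
tool_rot: [3.14, -0.0, 1.571]
force: [0.6, 0.1, -0.4]
grip_width: 0.0853
```

```bash
python3 w.py w4
```

```text
7.025 [0.56325332 0.01760699 0.13679112] [ 3.13990115e+00 -1.35804968e-04  1.57143535e+00] [ 0.60200132  0.14150235 -0.39651862] 0.08527192381343819
```

View pics/w4.png

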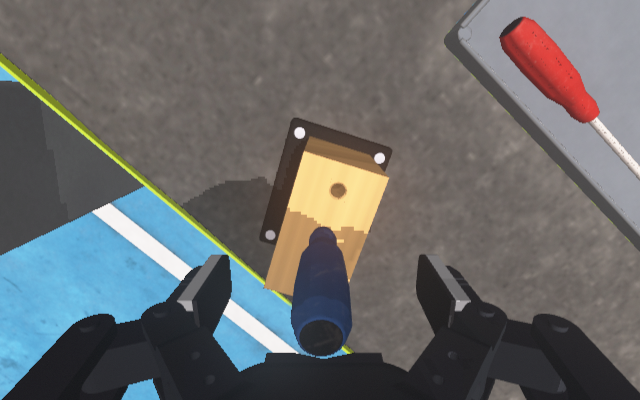

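```bash
python3 - <<'E'
from h import *
C=dict(np.load("w4.npz"))
print(unz(C,(321,336),.173), unz(C,(338,190),.088))
E
```

```text
[0.56262766 0.01704734 0.173     ] [0.5719287 0.0441926 0.088    ]
```

>>> arm_command --pt "-1 -0.01 0 0 0 0 0" --pt "-1 -0.01 0 0 0 0 0" --pt "-1 -0.01 0 0 0 0 0" --pt "-1 -0.01 0 0 0 0 0" --pt "-1 -0.01 0 0 0 0 0"

```text
clock: 7.7
position: [0.5625, 0.0158, 0.1355]
tool_rot: [-3.141, -0.0, 1.571]
force: [-1.2, -0.3, 2.0]
grip_width: 0.0212
```

>>> arm_command --pt "-1 0 0 -0.2 0 0 0" --pt "-1 0 0 -0.5 0 0 0" --pt "-1 0 0 -0.85 0 0 0" --pt "-1 0 0 -0.85 0 0 0" --pt "-1 0 0 -0.85 0 0 0"

```text
clock: 8.32
position: [0.5623, 0.0156, 0.2627]
tool_rot: [-3.141, 0.0, 1.571]
force: [-0.1, -1.0, -1.0]
grip_width: 0.0212
```

```bash
python3 w.py w5;  python3 -c "
from h import *;import cv2
cv2.imwrite('pics/sd5.png',cams.grab_frame('side'));cv2.imwrite('pics/sc5.png',cams.grab_frame('scene'))"
```

```text
8.325 [0.56228554 0.01563008 0.26265406] [-3.14130197e+00  2.37783563e-04  1.57107203e+00] [-0.11097282 -1.03631079 -1.03662744] 0.021166485018591235
```

View pics/w5.png

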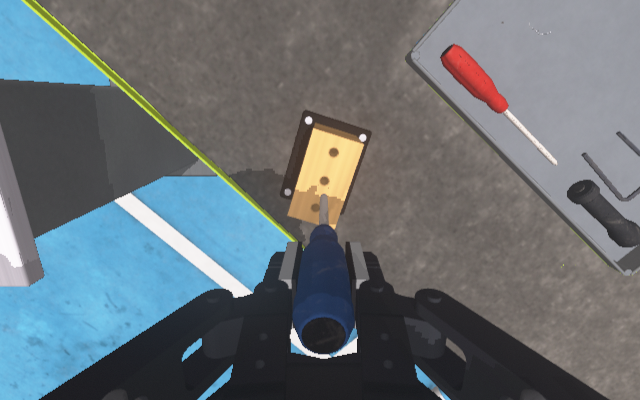

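View pics/sd5.png

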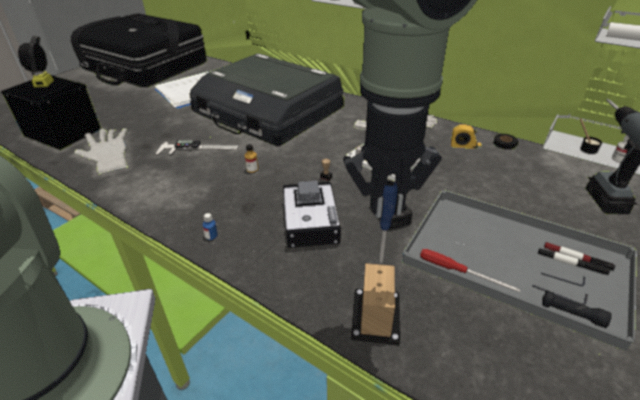

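View pics/sc5.png

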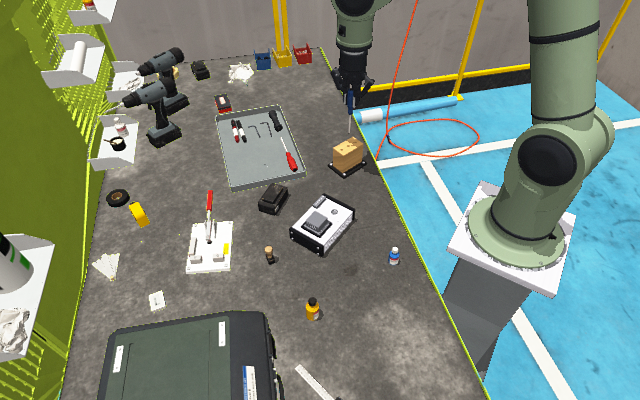

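The driver is free of the stand and hanging vertically, blade tip around (323,196) in the wrist view. I'll carry it most of the way to the hole.

>>> arm_command --pt "-1 0.3 -0.1 0 0 0 0" --pt "-1 0.6 -0.3 0 0 0 0" --pt "-1 0.9 -0.5 0 0 0 0" --pt "-1 0.9 -0.595 0 0 0 0" --pt "-1 0.9 -0.595 0 0 0 0"

```text
clock: 9.1
position: [0.4727, 0.1505, 0.2627]
tool_rot: [-3.141, 0.001, 1.572]
force: [1.3, -0.6, -0.2]
grip_width: 0.0215
```

>>> arm_command --pt "-1 0.3 0 0.1 0 0 0" --pt "-1 0.6 0 0.2 0 0 0" --pt "-1 0.7 0 0.3 0 0 0" --pt "-1 0.7 0 0.35 0 0 0" --pt "-1 0.7 0 0.35 0 0 0"

```text
clock: 9.72
position: [0.4737, 0.2543, 0.2099]
tool_rot: [-3.141, 0.001, 1.569]
force: [-1.0, -0.3, -0.2]
grip_width: 0.0217
```

```bash
python3 w.py w6;  python3 -c "
from h import *;import cv2
r=lambda a,f:cv2.resize(a,None,fx=f,fy=f,interpolation=cv2.INTER_CUBIC)
cv2.imwrite('pics/sd6.png',r(cams.grab_frame('side')[150:250,260:360],6));cv2.imwrite('pics/sc6.png',r(cams.grab_frame('scene')[160:260,280:380],6))
cv2.imwrite('pics/w6z.png',r(cv2.imread('pics/w6.png')[110:260,250:400],4))"
```

```text
9.725 [0.47366284 0.25426086 0.20991818] [-3.14060772e+00  1.02066250e-03  1.56947801e+00] [-1.04090607 -0.2700428  -0.23999601] 0.02172431025257499
```

View pics/w6z.png

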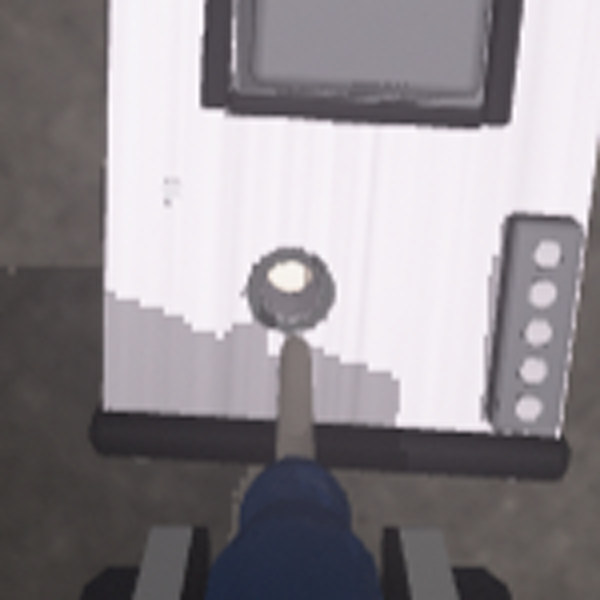

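View pics/sd6.png

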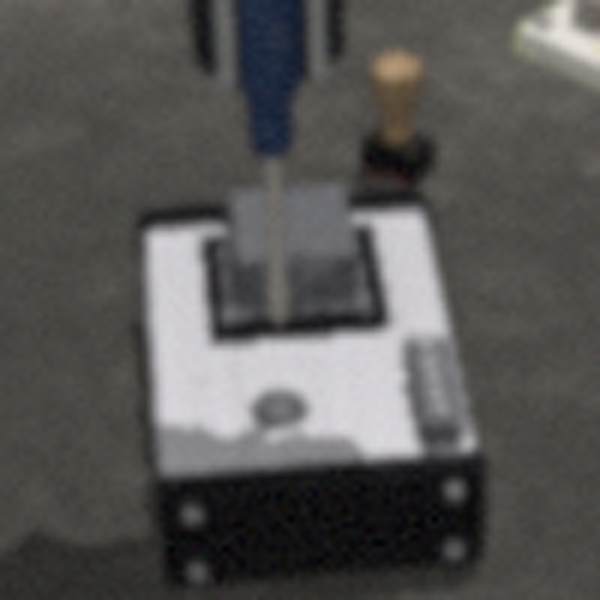

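View pics/sc6.png

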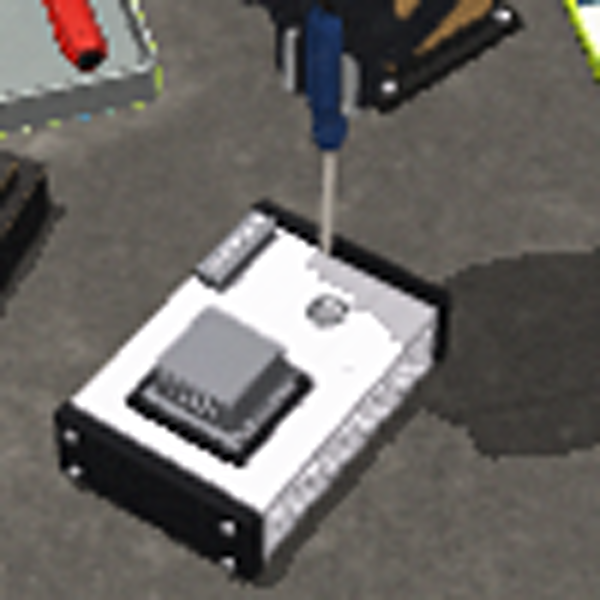

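All three views show the tip above and slightly short of the hole. I'll triangulate both.

```bash
cat > tri.py <<'E'
from h import *
np.set_printoptions(precision=4,suppress=True)
def tri(obs,x0=(.47,.25,.06)):
    f=lambda X:np.concatenate([(proj(c,X)-uv) for c,uv in obs]); r=least_squares(f,x0); return r.x,r.fun
E
python3 - <<'E'
from tri import *
S=cams.get_calibration("scene");D=cams.get_calibration("side");C=dict(np.load("w6.npz"))
w=lambda u,v:np.array([250+u/4-.38,110+v/4-.38]);d=lambda u,v:np.array([260+u/6-.42,150+v/6-.42]);s=lambda u,v:np.array([280+u/6-.42,160+v/6-.42])
print(tri([(C,w(294,336)),(D,d(279,322)),(S,s(327,253))]))
print(tri([(C,w(291,290)),(D,d(279,409)),(S,s(327,311))]))
print("w only",unz(C,w(294,336),.087),unz(C,w(291,290),.049))
for k,c,a,b in(("S",S,s(327,253),s(327,311)),("D",D,d(279,322),d(279,409))): print(k,unz(c,a,.087),unz(c,b,.049))
E
```

```text
(array([0.4738, 0.2567, 0.0872]), array([ 0.0938,  0.2518, -0.2783, -0.2091, -0.3354,  0.7159]))
(array([0.4729, 0.2562, 0.0471]), array([-0.0356,  0.098 ,  0.0009, -0.0619, -0.215 ,  0.2101]))
w only [0.4737 0.2569 0.087 ] [0.473  0.2568 0.049 ]
S [0.4744 0.2537 0.087 ] [0.472  0.2566 0.049 ]
D [0.4743 0.2561 0.087 ] [0.4726 0.2538 0.049 ]
```

The tip is within about 1 mm of the hole's axis. Lowering to just above the rim.

>>> arm_command --pt "-1 0 -0.005 0.1 0 0 0" --pt "-1 0 -0.005 0.2 0 0 0" --pt "-1 0 -0.005 0.22 0 0 0" --pt "-1 0 -0.005 0.22 0 0 0"

```text
clock: 10.38
position: [0.4723, 0.2558, 0.1772]
tool_rot: [-3.141, 0.0, 1.571]
force: [-0.1, 0.5, 0.1]
grip_width: 0.0211
```

```bash
python3 w.py w7;  python3 -c "
from h import *;import cv2
r=lambda a,f:cv2.resize(a,None,fx=f,fy=f,interpolation=cv2.INTER_CUBIC)
a=r(cams.grab_frame('side')[190:240,280:330],8);b=r(cams.grab_frame('scene')[185:235,310:360],8)
cv2.imwrite('pics/x7.png',np.hstack([a,b]))
cv2.imwrite('pics/w7z.png',r(cv2.imread('pics/w7.png')[140:240,270:370],6))"
```

```text
10.375 [0.47230907 0.25583984 0.17721913] [-3.14103309e+00  1.00683017e-04  1.57136946e+00] [-0.09890176  0.54353597  0.13359961] 0.021075713331350526
```

View pics/w7z.png

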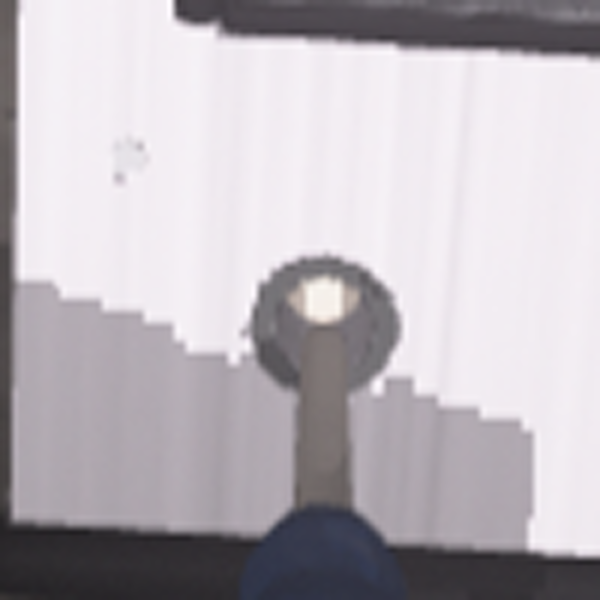

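View pics/x7.png

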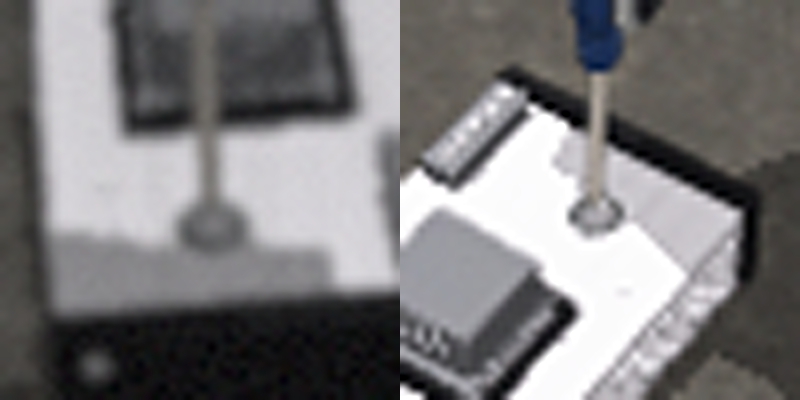

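The tip sits centred on the rim in every view. Entering the well.

>>> arm_command --pt "-1 0 0 0.05 0 0 0" --pt "-1 0 0 0.1 0 0 0" --pt "-1 0 0 0.15 0 0 0" --pt "-1 0 0 0.17 0 0 0" --pt "-1 0 0 0.17 0 0 0"

```text
clock: 11.15
position: [0.4723, 0.2558, 0.1518]
tool_rot: [-3.141, 0.0, 1.571]
force: [0.2, 0.3, -0.0]
grip_width: 0.0212
```

>>> arm_command --pt "-1 0 0 0.02 0 0 0" --pt "-1 0 0 0.035 0 0 0" --pt "-1 0 0 0.05 0 0 0" --pt "-1 0 0 0.06 0 0 0" --pt "-1 0 0 0.06 0 0 0"

```text
clock: 11.78
position: [0.4726, 0.2559, 0.1431]
tool_rot: [3.141, -0.0, 1.571]
force: [0.6, 0.8, 3.8]
grip_width: 0.0213
```

>>> arm_command --pt "-1 0 0 0.007 0 0 0" --pt "-1 0 0 0.014 0 0 0" --pt "-1 0 0 0.014 0 0 0"

```text
clock: 12.15
position: [0.4732, 0.2566, 0.1422]
tool_rot: [3.139, -0.001, 1.571]
force: [-1.4, -0.7, 23.2]
grip_width: 0.0211
```

Force jumped from 4 to 23 N with under 1 mm of travel, which is the hard stop. I'll check it's steady and look.

>>> arm_command --pt "-1 0 0 0 0 0 0" --pt "-1 0 0 0 0 0 0" --pt "-1 0 0 0 0 0 0" --pt "-1 0 0 0 0 0 0"

```text
clock: 12.65
position: [0.4732, 0.2565, 0.1422]
tool_rot: [3.139, -0.001, 1.571]
force: [-1.5, -1.0, 23.5]
grip_width: 0.021
```

```bash
python3 w.py w8;  python3 -c "
from h import *;import cv2
r=lambda a,f:cv2.resize(a,None,fx=f,fy=f,interpolation=cv2.INTER_CUBIC)
a=r(cams.grab_frame('side')[150:250,260:360],4);b=r(cams.grab_frame('scene')[160:260,280:380],4)
cv2.imwrite('pics/x8.png',np.hstack([a,b]))"
```

```text
12.65 [0.47316885 0.25654216 0.14219986] [ 3.13936846e+00 -1.31525214e-03  1.57121396e+00] [-1.45012335 -0.99142924 23.50484668] 0.020969499906288634
```

View pics/x8.png

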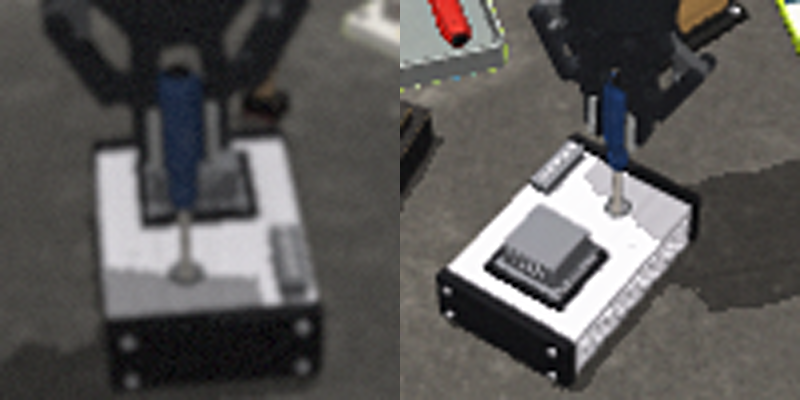

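View pics/w8.png

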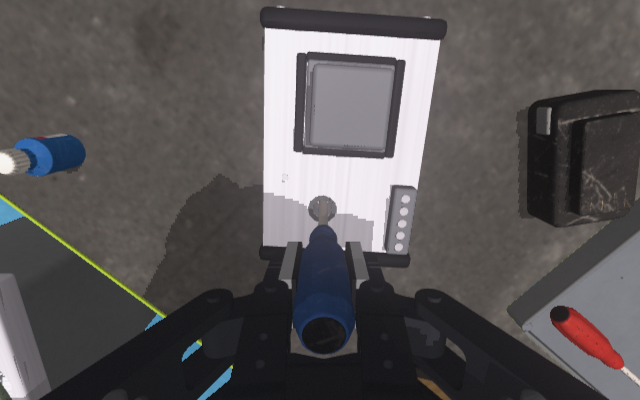

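The blade is in the hole, the force is a steady 23.5 N, the tip is about 19–20 mm above the worktop (fully down is 20 mm), and the relay is seated. Handing in.

```bash
python3 -c "
from workcell import job,telemetry
print(job.job_done()); o=telemetry.observe(); print(o['clock'],o['position'],o['force'],o['grip_width'])"
```

```text
the job is handed in; nothing more can be done
None
the job is handed in; nothing more can be done
```

I pushed the relay home, took the screwdriver out of its stand, and pressed the reset button to its stop. The job was handed in at about 12.8 s, with the screwdriver still gripped and holding the button down. The hand-in gives no verdict.

- **Relay:** it hit a hard stop with the fingertips 79.8 mm above the worktop (80 mm is fully home) at 36 N. The pictures afterwards show the gap to the socket closed.
- **Button:** the push rose from 3.8 N to 23 N in under 1 mm and held at 23.5 N for the next 0.5 s. The tip works out at about 19–20 mm above the worktop, where fully down is 20 mm. The camera cannot see the button itself once the blade is in the hole.
- **Grip and surroundings:** the grip width stayed at 21 mm, so I saw no sign of slipping, and the screwdriver is well clear of the stand. The battery, stamp and bottles were never touched and look unmoved, though I did not re-measure their positions.
- **Disagreement between checks:** my position fits from the single cameras differed by up to about 6 mm along y at first. Triangulating the three views just before insertion put the tip within about 1 mm of the hole's centre.

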